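# Push the heat sink into the corner stop

## Task

With the fingertips, push the finned heat sink along the counter into the inner corner of the aluminium corner stop, so that one long side lies flush along the long rail and one end touches the short rail. Only push it: do not grip it, lift it or tip it over, and leave the transformer, the tape roll and the capacitor where they stand. Finish with the hand clear of everything.

Things in the scene. Friction and masses are not known exactly. Their poses are not given: they have to be found in the camera images.
- heat_sink: loose finned silver-grey aluminium block with a small black transistor on one end, 38 mm (x) by 65 mm (y) by 26 mm high, about 0.15 kg, slides on the counter. Flat upright sides at x = +-19 mm, ends at y = +-33 mm. Origin: centre of its underside; z up. Either end may go to the short rail.
- corner_stop: fixed L of two bare aluminium bars screwed to the counter, 20 mm high (screw heads 1 mm more), 12 mm thick. Origin: inner corner at counter height, z up. Long rail: inner face x = 0, runs 125 mm along -y. Short rail: inner face y = 0, runs 60 mm along -x. Bare counter inside. A seated heat sink's origin is at x -19, y -33 mm here, its y along the long rail
- transformer: loose mains transformer, black iron with a yellow winding, 46 x 58 x 48 mm high, to be left alone. Origin: centre of its underside.
- tape_black: loose small roll of black tape lying flat, 58 mm across, 19 mm high, to be left alone. Origin: centre of its underside.
- capacitor: loose black can capacitor standing upright, 36 mm across, 70 mm high, to be left alone. Origin: centre of its underside.

How it is judged:
At the end, for the whole second after the job is handed in: The heat sink lies flat and still on the counter in the inner corner: long side within 3 mm of the long rail and in line with it within 0.05 rad, one end within 3 mm of the short rail (x of heat_sink in the frame of corner_stop between -0.022 and -0.016 m and y of heat_sink in the frame of corner_stop between -0.036 and -0.03 m and angle between the y axis of heat_sink and the y axis of corner_stop, either way round below 0.05 rad and angle between heat_sink's own z axis and vertical below 0.05 rad and height (world z) of heat_sink below 0.003 m and linear speed of heat_sink below 0.01 m/s); the robot touches nothing.
It fails at once if the heat sink is lifted off the counter (more than 10 mm) (height (world z) of heat_sink above 0.01 m).
It fails at once if the heat sink is tipped (more than 0.35 rad) (angle between heat_sink's own z axis and vertical above 0.35 rad).
It fails at once if the heat sink is gripped between the fingers (distance between the grasp point and heat_sink below 0.03 m).
It fails at once if a bystander (transformer, tape roll or capacitor) is moved by more than 15 mm (distance of any of transformer, tape_black, capacitor from where it was at the start of the episode above 0.015 m).
It also fails if it takes over 40 s, if anything falls off the work surface, if the arm or the gripper's body presses on something with over 40 N, if the wrist force passes 120 N, or if a joint passes its speed limit or range.

## Robot

A 6-joint arm with a two-finger parallel gripper is mounted at the origin on a cart in front of the work surface, level with it; the furniture and walls round the work are solid. World frame = base frame: x ahead of the robot, y to its left, z up, the work surface at z = 0. Lengths are in m, angles in rad, forces in N, time in s.
With the tool pointing down it reaches from about 0.3 to 0.875 m from the base axis. Payload 4.2 kg.
Tool frame: the origin (TCP) lies on the centre line of the jaws, within the pads' length; the fingertips stand robot.tcp_to_tips ahead of it and the grasp point (between the pads) lies 3 mm ahead of it (robot.tcp_to_tips is the distance from the TCP to the fingertips, in m); z points along the fingers, y is the line along which they close (so a half turn about z gives the same grasp; the last joint's range is limited). The gripper opens to 85 mm and grips with 20 to 120 N. Pads are 22 mm wide; open, the fingers measure 114 mm over their backs; the gripper's body (76 mm by 85 mm) begins 54 mm behind the grasp point. The pads swing forward as they close: fully open they stand 13 mm farther back than shut.
Start: joints at [1.2, 0.32, 1.565, -0, 1.257, -0.02], TCP at [0.198, 0.54, 0.253] pointing down, gripper open.
Joint ranges: [-3.11, 3.11], [-0.84, 2.01], [0.21, 2.61], [-1.34, 4.49], [0.05, 2.63], [-2.56, 2.56]. Speed limits (rad/s): [2.57, 2.57, 3.14, 3.14, 3.14, 3.14].

## Interface

Orientations are given as a unit quaternion [w, x, y, z].
In Python, from cell import telemetry, vision, robot gives the robot as it stands.
- The arm moves only by the shell command python3 -m creep 'ROWS' [OPENING]. ROWS is JSON, a list of rows, each a list of 2 entries, a list of its own where there are three numbers: the shift along the tool's x, y, z in m, then the turn, a rotation vector about the tool's x, y, z in degrees. In form: [[[x, y, z], [rx, ry, rz]], ...]. A call has 1 to 12 rows; each row shifts and turns the commanded pose from where the row before left it, along the tool's axes as they then stand; what a row does not reach is not made up. A row lasts 1/8 s, in which the tool goes at most 62.5 mm and 10.7 degrees, less where a joint would pass 70% of its speed; a pose out of reach is approached as far as the arm can. A call is refused whole if a number of a shift passes 0.0625 or a number of a turn 10.7, either way. A call with a gripper value outside its range is refused whole. OPENING is the closure, from 0 (fully open) to 1 (shut), set as the call begins (- or left out, the last holds). The fingers move at their own pace and stop on an object; the grip force is fixed at half the most. Time passes only in rows, so rows that do not move let the fingers close. It gives the time, the measured TCP pose, the force, the opening and the grip force at its end, in the units of the state.
- telemetry.state(): the state, without advancing time (a new reading comes with each control period).
- vision.capture(name): name is "scene" or "top"; returns (picture, depth): 420x560x3 uint8, red, green, blue; 420x560 float32, m along the optical axis (not along the pixel's ray), 0 where there is no reading.
- vision.camera_info(name): a dict with "fx", "fy", "cx", "cy" (pixels), "rvec" (rotation vector, rad) and "tvec" (3), from world to camera coordinates, as OpenCV has them. Camera axes: x right, y down, z forward; pixel columns grow to the right and rows downward; lengths in m; the calibration is good to about 2 mm. A picture is of the moment at which its call begins. camera_info takes no time and is no camera call.
- robot.hand_in(): hands the job in; it is judged then, once.
The state is a dict: "time_s": time; "joint_pos": joint angles; "joint_vel": joint speeds; "effort": joint torques, N m; "ee_pos": TCP position; "orientation": TCP orientation; "ft_force": force on the tool from outside, world axes, zero at the start; "moment": the same for the moment, N m; "opening": finger opening in m; "gripper_force": force on a finger pad.
Only numpy, scipy, OpenCV 4.12 (cv2) and the standard library are available. Lean on these libraries where they do the work, as an engineer would, in place of code of your own. Each camera call takes 0.05 s, during which the arm holds its last target. There are 200 camera calls.

## Working session

There is one attempt and no reset: what is moved stays moved. The work goes in short steps, Python scripts to look and compute and a shell command to move; the robot and the scene stay as the last step left them, time stands still between calls to the robot, and variables do not carry over. Pictures are saved under pics/ and viewed, at most 11 in all, crops included, and the job is handed in when it is done.

```bash
mkdir -p pics; ls; cat > h.py <<'E'
import numpy as np, cv2
from cell import telemetry, vision, robot
def cam(n):
    i=vision.camera_info(n); R=cv2.Rodrigues(np.array(i["rvec"],float))[0]; return i,R,np.array(i["tvec"],float).ravel()
def cast(n,uv,z):
    i,R,t=cam(n); uv=np.atleast_2d(np.array(uv,float))
    d=np.c_[(uv[:,0]-i["cx"])/i["fx"],(uv[:,1]-i["cy"])/i["fy"],np.ones(len(uv))]@R
    c=-R.T@t; return c+d*((z-c[2])/d[:,2])[:,None]
def world(n,D):
    i,R,t=cam(n); v,u=np.mgrid[:D.shape[0],:D.shape[1]]
    p=np.stack([(u-i["cx"])/i["fx"]*D,(v-i["cy"])/i["fy"]*D,D],-1)
    return (p-t)@R
E
python3 - <<'E'
from h import *
for n in("top","scene"):
    p,D=vision.capture(n); cv2.imwrite(f"pics/{n}0.png",p[:,:,::-1]); np.save(n+"0.npy",D)
    i,R,t=cam(n); print(n,-R.T@t,i["fx"])
s=telemetry.state(); print(s["time_s"],s["ee_pos"],s["orientation"],s["opening"],s["ft_force"],robot.tcp_to_tips)
E
```

```text
pics
top [0.42016646 0.17514929 0.89034681] 451.56298466951506
scene [-0.05484212 -0.25873595  0.64652522] 432.25414525385304
0.1 [0.19747324 0.53960625 0.25257779] [-1.44439143e-04  1.74515180e-01  9.84654173e-01 -7.68578242e-04] 0.08533121071474407 [-0.12266511 -0.34957601  0.64749723] 0.022
```

View pics/top0.png

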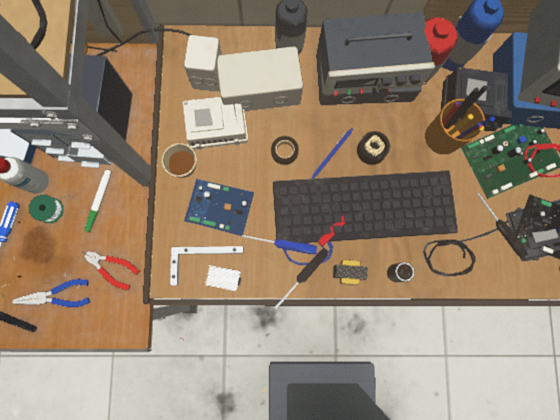

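View pics/scene0.png

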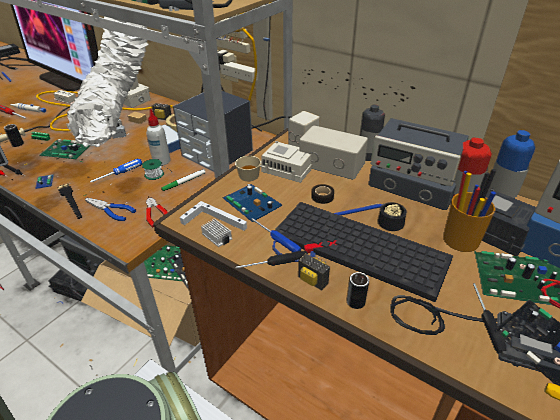

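```bash
python3 - <<'E'
from h import *
p=cv2.imread("pics/top0.png"); D=np.load("top0.npy"); W=world("top",D)
c=p[225:315,140:300]; cv2.imwrite("pics/crop1.png",cv2.resize(c,None,fx=5,fy=5,interpolation=cv2.INTER_CUBIC))
hsv=cv2.cvtColor(p,cv2.COLOR_BGR2HSV)
m=((hsv[...,1]<60)&(hsv[...,2]>90)).astype(np.uint8)
for nm,(u0,v0,u1,v1) in dict(stop=(165,240,250,295),sink=(200,258,246,296)).items():
    k=np.zeros_like(m);k[v0:v1,u0:u1]=m[v0:v1,u0:u1]
    n,L,S,C=cv2.connectedComponentsWithStats(k)
    for j in range(1,n):
        if S[j,4]<60: continue
        cs=max(cv2.findContours((L==j).astype(np.uint8),0,2)[0],key=cv2.contourArea)
        print(nm,S[j],C[j],cv2.minAreaRect(cs),"z",np.percentile(W[L==j][:,2],[10,50,90]))
for nm,(u,v) in dict(trans=(351,271),cap=(403,271),counter=(200,265)).items(): print(nm,W[v-3:v+4,u-3:u+4].reshape(-1,3).mean(0))
E
```

```text
stop [170 246  73  40 780] [196.35128205 256.32179487] ((206.00711059570312, 265.3772277832031), (38.068695068359375, 72.70403289794922), 88.91908264160156) z [0.00248894 0.01884269 0.0210735 ]
stop [205 265  36  26 660] [222.67727273 277.80909091] ((222.65383911132812, 277.73077392578125), (32.163047790527344, 20.788311004638672), 11.309932708740234) z [0.00193326 0.00512297 0.02490268]
sink [205 265  36  26 660] [222.67727273 277.80909091] ((222.65383911132812, 277.73077392578125), (32.163047790527344, 20.788311004638672), 11.309932708740234) z [0.00193326 0.00512297 0.02490268]
trans [0.45104113 0.02698805 0.04733172]
cap [ 0.4507872  -0.0658141   0.06159441]
counter [ 0.46355305  0.31383935 -0.00054921]
```

View pics/crop1.png

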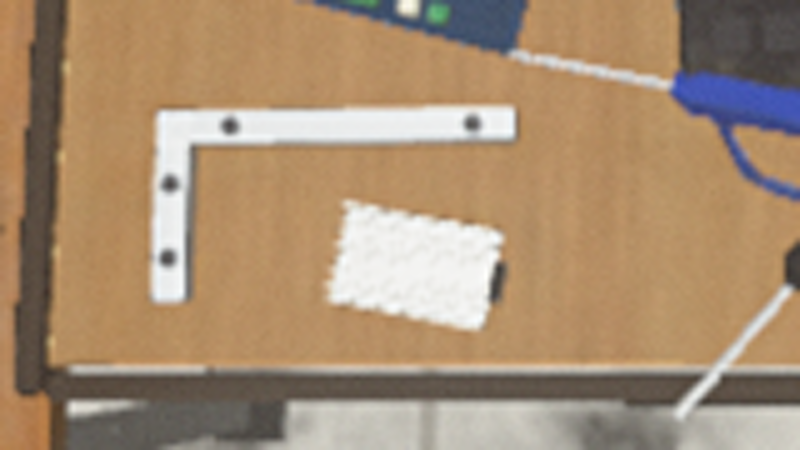

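```bash
python3 - <<'E'
from h import *
f=lambda a: (np.array(a,float)-2)/5+[140,225]
S=cast("top",f([[158,110],[516,106],[516,141],[189,143],[152,300],[187,300]]),.02)[:,:2]
H=cast("top",f([[347,200],[504,234],[480,330],[328,300]]),.026)[:,:2]
np.set_printoptions(precision=4,suppress=True)
print(S);print(H, H.mean(0))
for a,b in((0,1),(3,2),(4,0),(5,3)): d=S[b]-S[a];print(np.hypot(*d),np.degrees(np.arctan2(d[1],d[0])))
for a,b in((0,1),(3,2),(3,0),(2,1)): d=H[b]-H[a];print(np.hypot(*d),np.degrees(np.arctan2(d[1],d[0])))
print("edge",cast("top",f([[200,370],[480,372]]),0))
D=np.load("scene0.npy");W=world("scene",D);p=cv2.imread("pics/scene0.png")
k=np.zeros(D.shape,bool);k[200:250,170:250]=1
h=cv2.cvtColor(p,cv2.COLOR_BGR2HSV);k&=(h[...,1]<60)&(h[...,2]>80)
n,L,St,C=cv2.connectedComponentsWithStats(k.astype(np.uint8))
for j in range(1,n):
    if St[j,4]>60:
        q=W[L==j]; print(St[j],np.percentile(q,[3,50,97],axis=0))
        if q[:,0].mean()<.455: t=q[q[:,2]>.02]; print("sinktop",len(t),cv2.minAreaRect((t[:,:2]*1000).astype(np.float32)))
E
```

```text
[[0.4974 0.3669]
 [0.4995 0.2298]
 [0.486  0.2296]
 [0.4848 0.3545]
 [0.4256 0.3659]
 [0.4257 0.3527]]
[[0.4631 0.2927]
 [0.4505 0.2331]
 [0.4148 0.2415]
 [0.4258 0.2987]] [0.4385 0.2665]
0.13709313850006277 -89.13426743934446
0.12492776878404743 -89.44317188688466
0.07174219908037462 0.8305684435682937
0.05916050724841216 1.760752638129356
0.060920130009246454 -101.9156766065885
0.058270256548916585 -100.8380681346916
0.03777632656670006 -9.092859583176297
0.03664334655441369 -13.166330895932399
edge [[0.3993 0.3506 0.    ]
 [0.3987 0.2432 0.    ]]
[180 201  67  30 681] [[0.4268 0.2311 0.0009]
 [0.4865 0.3218 0.0158]
 [0.497  0.3634 0.0213]]
[201 219  31  28 485] [[0.4168 0.2365 0.0017]
 [0.4326 0.2632 0.0207]
 [0.4582 0.2958 0.0257]]
sinktop 280 ((438.10498046875, 265.1510009765625), (63.452579498291016, 37.91499328613281), 79.1436538696289)
```

```bash
python3 -m creep '[[[0,0,0],[0,0,-10.45]],[[0,0,0],[0,0,-10.45]],[[-0.0306,-0.046,0],[0,0,0]],[[-0.0306,-0.046,0],[0,0,0]],[[-0.0306,-0.046,0],[0,0,0]],[[-0.0306,-0.046,0],[0,0,0]],[[-0.0306,-0.046,0],[0,0,0]],[[-0.0306,-0.046,0],[0,0,0]],[[0,0,0],[0,0,0]]]' 0.6
```

```text
time_s: 1.23
ee_pos: [0.3864, 0.2639, 0.2531]
orientation: [-0.0, -0.004, 1.0, -0.0]
ft_force: [0.2, 0.6, -0.2]
opening: 0.0343
gripper_force: 0.0
```

```bash
python3 -m creep '[[[0,0,0.055],[0,0,0]],[[0,0,0.055],[0,0,0]],[[0,0,0.055],[0,0,0]],[[0,0,0.04],[0,0,0]],[[0,0,0.018],[0,0,0]],[[0,0,0],[0,0,0]]]'
python3 - <<'E'
from h import *
p,D=vision.capture("top"); cv2.imwrite("pics/t1.png",cv2.resize(p[205:325,140:300,::-1],None,fx=5,fy=5,interpolation=cv2.INTER_CUBIC))
E
```

```text
time_s: 1.98
ee_pos: [0.3836, 0.2669, 0.0289]
orientation: [-0.002, -0.008, 1.0, -0.001]
ft_force: [0.3, 0.8, -0.4]
opening: 0.0342
gripper_force: 0.0
```

View pics/t1.png

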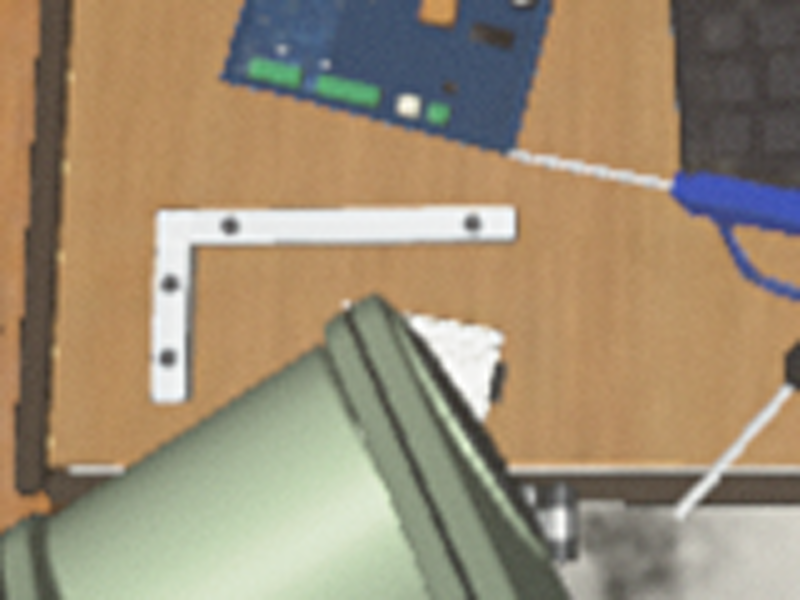

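```bash
python3 -m creep '[[[-0.005,0,0],[0,0,0]],[[-0.005,0,0],[0,0,0]],[[-0.005,0,0],[0,0,0]],[[-0.005,0,0],[0,0,0]],[[-0.005,0,0],[0,0,0]],[[-0.005,0,0],[0,0,0]],[[-0.005,0,0],[0,0,0]],[[-0.005,0,0],[0,0,0]],[[-0.005,0,0],[0,0,0]],[[-0.003,0,0],[0,0,0]],[[0,0,0],[0,0,0]]]'
python3 - <<'E'
from h import *
p,D=vision.capture("scene"); cv2.imwrite("pics/s2.png",cv2.resize(p[150:270,140:300,::-1],None,fx=5,fy=5,interpolation=cv2.INTER_CUBIC))
E
```

```text
time_s: 3.4
ee_pos: [0.4336, 0.2674, 0.0304]
orientation: [0.0, -0.007, 1.0, 0.0]
ft_force: [0.5, 0.4, 1.2]
opening: 0.0338
gripper_force: 0.0
```

View pics/s2.png

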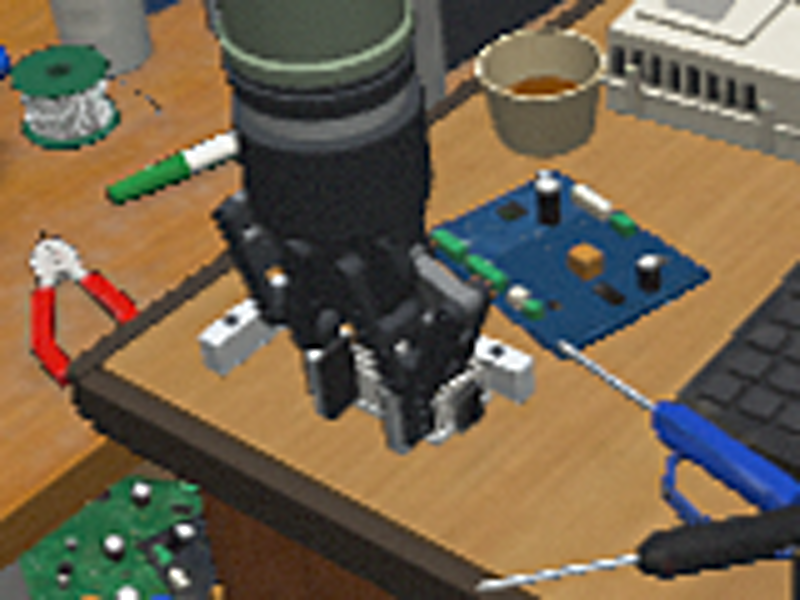

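```bash
python3 -m creep '[[[0.02,0,0],[0,0,0]],[[0.02,0,0],[0,0,0]],[[0,0,-0.05],[0,0,0]],[[0,0,-0.05],[0,0,0]],[[0,-0.05,0],[0,0,0]],[[0,-0.05,0],[0,0,0]],[[0,-0.05,0],[0,0,0]],[[0,0,0],[0,0,0]]]' 1
cat > meas.py <<'E'
import sys
from h import *
np.set_printoptions(precision=4,suppress=True)
n=sys.argv[1]
p,D=vision.capture("top"); cv2.imwrite(f"pics/{n}.png",cv2.resize(p[205:325,140:300,::-1],None,fx=5,fy=5,interpolation=cv2.INTER_CUBIC))
s,D=vision.capture("scene"); cv2.imwrite(f"pics/{n}s.png",cv2.resize(s[150:270,140:300,::-1],None,fx=5,fy=5,interpolation=cv2.INTER_CUBIC))
h=cv2.cvtColor(p,cv2.COLOR_RGB2HSV);m=((h[...,1]<60)&(h[...,2]>90)).astype(np.uint8)
k=np.zeros_like(m);k[254:296,180:260]=m[254:296,180:260]
q,L,S,C=cv2.connectedComponentsWithStats(k);j=1+S[1:,4].argmax()
c=max(cv2.findContours((L==j).astype(np.uint8),0,2)[0],key=cv2.contourArea).reshape(-1,2)
w=cast("top",c,.026)[:,:2]; print("sink",S[j],cv2.minAreaRect((w*1000).astype(np.float32)))
t=telemetry.state();print(t["time_s"],t["ee_pos"],t["opening"])
E
python3 meas.py m1
```

```text
time_s: 4.45
ee_pos: [0.3947, 0.1143, 0.1305]
orientation: [0.0, -0.005, 1.0, -0.0]
ft_force: [1.0, 0.5, 0.9]
opening: 0.0
gripper_force: 0.0
sink [205 255  34  21 664] ((462.4447937011719, 269.3141174316406), (37.61586380004883, 63.00667953491211), 0.20132766664028168)
4.55 [0.3954 0.1166 0.1305] 9.597930948778648e-05
```

View pics/m1.png

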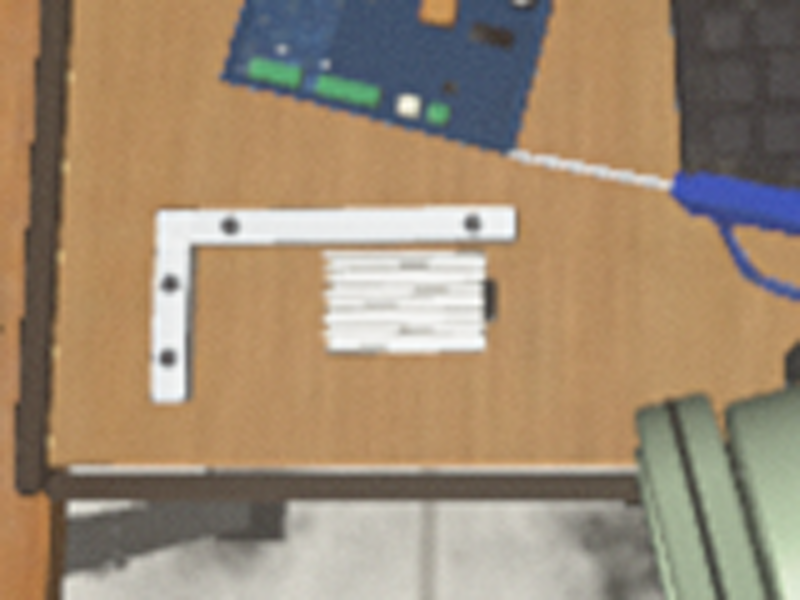

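```bash
python3 -m creep '[[[-0.034,0.039,0],[0,0,0]],[[-0.034,0.039,0],[0,0,0]],[[0,0,0],[0,0,0]],[[0,0,0.05],[0,0,0]],[[0,0,0.04],[0,0,0]],[[0,0,0.012],[0,0,0]],[[0,0,0],[0,0,0]]]'
python3 meas.py m2
```

```text
time_s: 5.42
ee_pos: [0.4617, 0.1959, 0.0283]
orientation: [-0.0, -0.007, 1.0, -0.0]
ft_force: [-0.5, -0.3, 0.7]
opening: -0.0001
gripper_force: 0.0
sink [ 218  254   42   41 1313] ((446.0549011230469, 236.91383361816406), (74.9715576171875, 77.95184326171875), 0.6099117398262024)
5.525 [0.4629 0.1962 0.0296] -0.00018610966528925183
```

View pics/m2s.png

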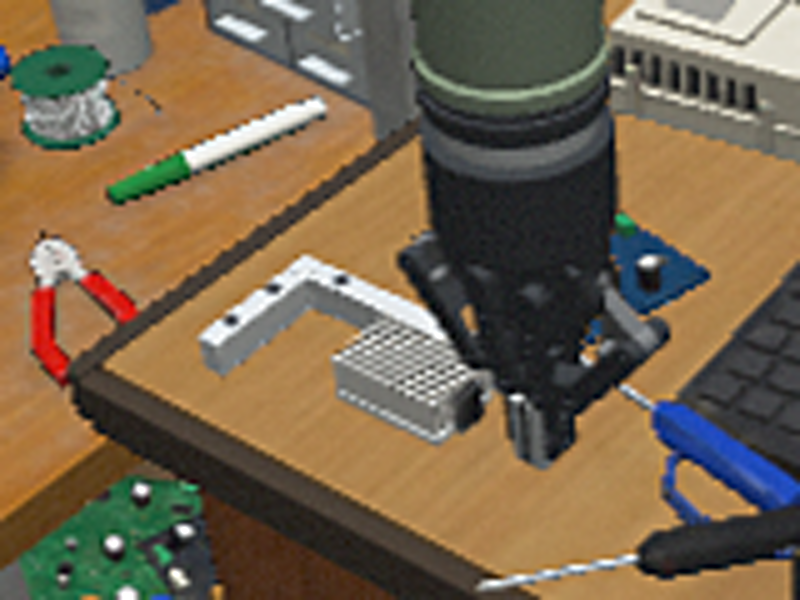

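```bash
python3 -m creep '[[[0,0.006,0],[0,0,0]],[[0,0.006,0],[0,0,0]],[[0,0.006,0],[0,0,0]],[[0,0.006,0],[0,0,0]],[[0,0.006,0],[0,0,0]],[[0,0.006,0],[0,0,0]],[[0,0.006,0],[0,0,0]],[[0,0.006,0],[0,0,0]],[[0,0.006,0],[0,0,0]],[[0,0.006,0],[0,0,0]],[[0,0.004,0],[0,0,0]],[[0,0,0],[0,0,0]]]'
python3 meas.py m3
```

```text
time_s: 7.02
ee_pos: [0.4612, 0.2603, 0.0282]
orientation: [0.0, -0.007, 1.0, 0.0]
ft_force: [-0.3, -0.8, -0.2]
opening: -0.0003
gripper_force: 0.0
sink [ 180  254   80   42 2703] ((444.82562255859375, 272.90118408203125), (76.61988830566406, 150.495361328125), 0.20387236773967743)
7.125 [0.4612 0.26   0.0282] -0.00017920205984365458
```

View pics/m3s.png

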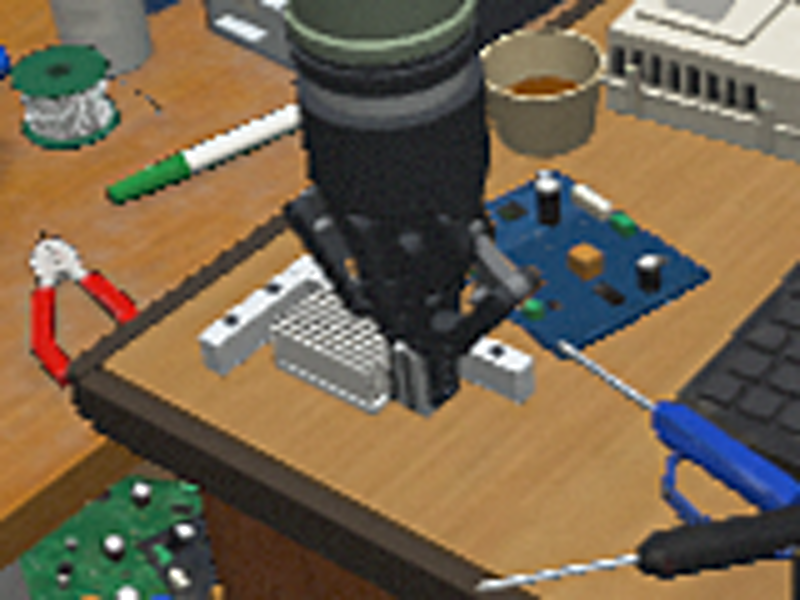

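```bash
for i in 1; do python3 -m creep '[[[0,0.0015,0],[0,0,0]],[[0,0.0015,0],[0,0,0]],[[0,0,0],[0,0,0]]]'|grep -E 'pos|ft'; done
python3 -m creep '[[[0,0.0015,0],[0,0,0]],[[0,0.0015,0],[0,0,0]],[[0,0,0],[0,0,0]]]'|grep -E 'pos|ft'
```

```text
ee_pos: [0.4611, 0.2627, 0.0283]
ft_force: [0.5, -0.1, -0.4]
ee_pos: [0.4611, 0.2659, 0.0283]
ft_force: [0.9, 0.2, 0.1]
```

```bash
python3 -m creep '[[[0,0.0015,0],[0,0,0]],[[0,0.001,0],[0,0,0]],[[0,0,0],[0,0,0]]]'|grep -E 'pos|ft'
python3 -m creep '[[[0,0.0015,0],[0,0,0]],[[0,0,0],[0,0,0]]]'|grep -E 'pos|ft'
python3 meas.py m4
```

```text
ee_pos: [0.4611, 0.2683, 0.0283]
ft_force: [-0.0, -0.4, 1.0]
ee_pos: [0.461, 0.2698, 0.0283]
ft_force: [0.2, -1.1, 0.3]
sink [ 180  254   80   42 2601] ((444.8255615234375, 272.9012145996094), (76.619873046875, 150.495361328125), 0.20386889576911926)
8.6 [0.461  0.2698 0.0284] -6.799409436434524e-05
```

View pics/m4s.png

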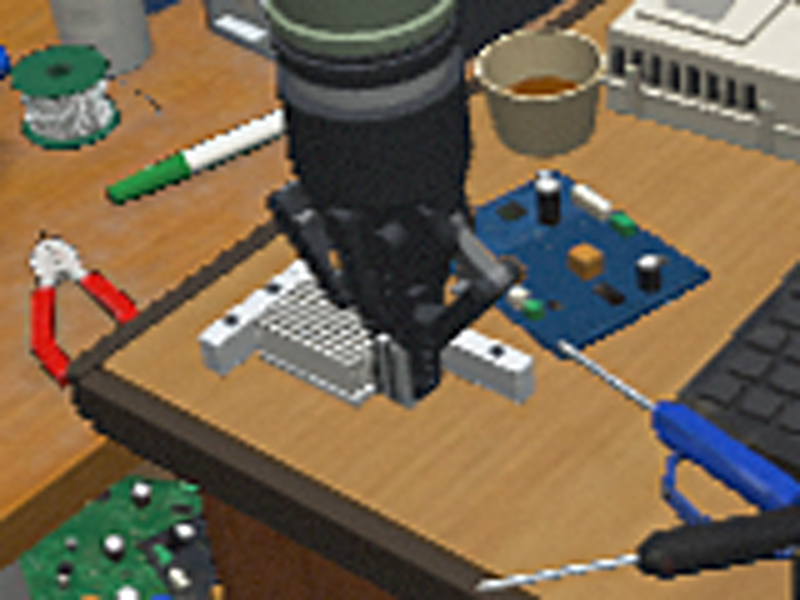

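```bash
python3 -m creep '[[[0,0.001,0],[0,0,0]],[[0,0,0],[0,0,0]]]'|grep -E 'pos|ft'
python3 -m creep '[[[0,0.001,0],[0,0,0]],[[0,0,0],[0,0,0]]]'|grep -E 'pos|ft'
```

```text
ee_pos: [0.461, 0.2707, 0.0283]
ft_force: [-0.5, -0.8, -0.2]
ee_pos: [0.461, 0.2718, 0.0283]
ft_force: [0.1, 0.5, 0.5]
```

```bash
python3 -m creep '[[[0,-0.02,0],[0,0,0]],[[0,-0.02,0],[0,0,0]],[[0,0,-0.05],[0,0,0]],[[0,0,-0.05],[0,0,0]],[[0.04,-0.045,0],[0,0,0]],[[0.03,-0.045,0],[0,0,0]],[[0,0,0],[0,0,0]]]' 0.6
python3 meas.py m5
```

```text
time_s: 9.98
ee_pos: [0.3893, 0.1372, 0.128]
orientation: [-0.002, -0.005, 1.0, -0.001]
ft_force: [0.6, 0.8, 0.5]
opening: 0.0344
gripper_force: 0.0
sink [180 255  33  21 664] ((462.2942810058594, 317.5244140625), (37.578067779541016, 61.22847366333008), 0.20134273171424866)
10.075 [0.393  0.1398 0.1287] 0.03396585546170739
```

View pics/m5.png

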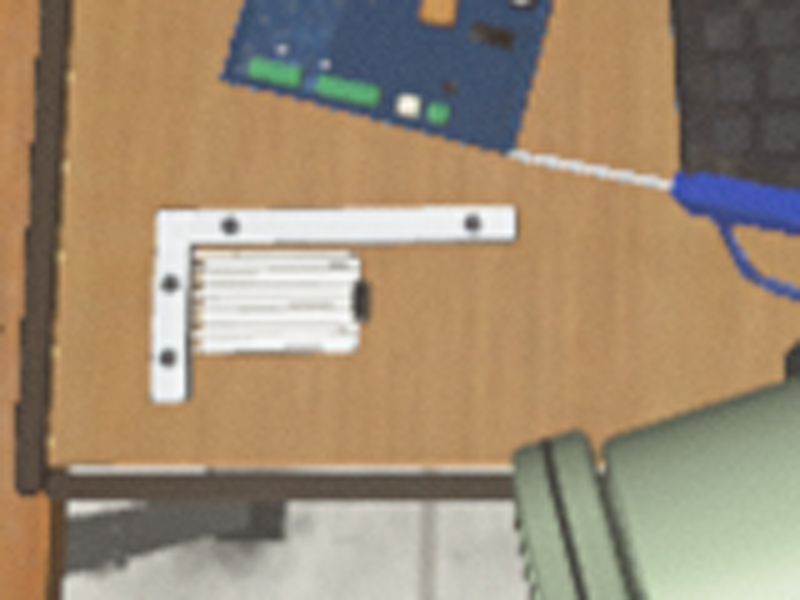

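```bash
python3 -m creep '[[[-0.003,0.058,0],[0,0,0]],[[-0.003,0.058,0],[0,0,0]],[[0,0.058,0],[0,0,0]],[[0,0,0],[0,0,0]],[[0,0,0.05],[0,0,0]],[[0,0,0.045],[0,0,0]],[[0,0,0.005],[0,0,0]],[[0,0,0],[0,0,0]]]' 0.75
python3 -m creep '[[[-0.008,0,0],[0,0,0]],[[-0.008,0,0],[0,0,0]],[[-0.006,0,0],[0,0,0]],[[-0.005,0,0],[0,0,0]],[[-0.004,0,0],[0,0,0]],[[0,0,0],[0,0,0]]]'
```

```text
time_s: 11.08
ee_pos: [0.3972, 0.3148, 0.0289]
orientation: [0.0, -0.007, 1.0, 0.0]
ft_force: [0.5, 0.3, 0.1]
opening: 0.0212
gripper_force: 0.0
time_s: 11.82
ee_pos: [0.4276, 0.3152, 0.0283]
orientation: [0.0, -0.007, 1.0, 0.0]
ft_force: [-0.7, -0.9, 0.5]
opening: 0.0212
gripper_force: 0.0
```

```bash
python3 -m creep '[[[-0.003,0,0],[0,0,0]],[[-0.002,0,0],[0,0,0]],[[-0.002,0,0],[0,0,0]],[[0,0,0],[0,0,0]]]'|grep -E 'pos|ft'
python3 -m creep '[[[-0.0015,0,0],[0,0,0]],[[0,0,0],[0,0,0]]]'|grep -E 'pos|ft'
python3 -m creep '[[[-0.001,0,0],[0,0,0]],[[0,0,0],[0,0,0]]]'|grep -E 'pos|ft'
```

```text
ee_pos: [0.4342, 0.3152, 0.0283]
ft_force: [-0.9, -0.4, 1.5]
ee_pos: [0.4359, 0.3152, 0.0283]
ft_force: [-1.5, -1.4, 0.7]
ee_pos: [0.437, 0.3153, 0.0283]
ft_force: [-1.4, -0.1, 1.2]
```

```bash
python3 -m creep '[[[-0.001,0,0],[0,0,0]],[[0,0,0],[0,0,0]]]'|grep -E 'pos|ft'
python3 -m creep '[[[-0.001,0,0],[0,0,0]],[[0,0,0],[0,0,0]]]'|grep -E 'pos|ft'
```

```text
ee_pos: [0.4373, 0.3153, 0.0283]
ft_force: [-4.5, 0.3, 1.4]
ee_pos: [0.4373, 0.3153, 0.0283]
ft_force: [-7.7, 1.6, 4.5]
```

```bash
python3 -m creep '[[[0.02,0,0],[0,0,0]],[[0.02,0,0],[0,0,0]],[[0,0,-0.05],[0,0,0]],[[0,0,-0.05],[0,0,0]],[[0,-0.045,0],[0,0,0]],[[-0.034,-0.045,0],[0,0,0]],[[-0.035,0,0],[0,0,0]],[[0,0,0],[0,0,0]],[[0,0,0.05],[0,0,0]],[[0,0,0.04],[0,0,0]],[[0,0,0.01],[0,0,0]],[[0,0,0],[0,0,0]]]' 1
```

```text
time_s: 14.82
ee_pos: [0.4691, 0.2261, 0.0285]
orientation: [-0.0, -0.007, 1.0, -0.0]
ft_force: [0.4, -0.1, 0.6]
opening: -0.0001
gripper_force: 0.0
```

```bash
python3 -m creep '[[[0.001,0.01,0],[0,0,0]],[[0.001,0.01,0],[0,0,0]],[[0,0.01,0],[0,0,0]],[[0,0.008,0],[0,0,0]],[[0,0.006,0],[0,0,0]],[[0,0.002,0],[0,0,0]],[[0,0,0],[0,0,0]]]'|grep -E 'pos|ft'
python3 -m creep '[[[0,0.001,0],[0,0,0]],[[0,0,0],[0,0,0]]]'|grep -E 'pos|ft'
python3 -m creep '[[[0,0.001,0],[0,0,0]],[[0,0,0],[0,0,0]]]'|grep -E 'pos|ft'
```

```text
ee_pos: [0.4664, 0.2717, 0.0282]
ft_force: [-0.4, 0.8, 0.0]
ee_pos: [0.4664, 0.2725, 0.0282]
ft_force: [1.2, -0.3, -0.6]
ee_pos: [0.4664, 0.2736, 0.0282]
ft_force: [-0.0, -0.5, 0.3]
```

```bash
python3 -m creep '[[[0,0.001,0],[0,0,0]],[[0,0,0],[0,0,0]]]'|grep -E 'pos|ft'
python3 -m creep '[[[0,0.001,0],[0,0,0]],[[0,0,0],[0,0,0]]]'|grep -E 'pos|ft'
```

```text
ee_pos: [0.4664, 0.2746, 0.0283]
ft_force: [0.5, -1.1, -0.8]
ee_pos: [0.4663, 0.2748, 0.0283]
ft_force: [0.6, -5.4, 1.1]
```

Contact with the short rail. Back off, clear the view and check.

```bash
python3 -m creep '[[[0,-0.02,0],[0,0,0]],[[0,-0.02,0],[0,0,0]],[[0,0,-0.05],[0,0,0]],[[0,0,-0.06],[0,0,0]],[[0.035,-0.045,0],[0,0,0]],[[0.035,-0.045,0],[0,0,0]],[[0,0,0],[0,0,0]]]'
python3 meas.py m6
```

```text
time_s: 17.58
ee_pos: [0.3945, 0.1414, 0.1381]
orientation: [-0.002, -0.005, 1.0, -0.0]
ft_force: [0.5, -0.5, -0.6]
opening: 0.0
gripper_force: 0.0
sink [180 254  31  20 611] ((465.10089111328125, 319.3565979003906), (35.73886489868164, 57.729434967041016), 0.2038690447807312)
17.675 [0.3984 0.1439 0.1387] 5.380848079290396e-05
```

View pics/m6.png

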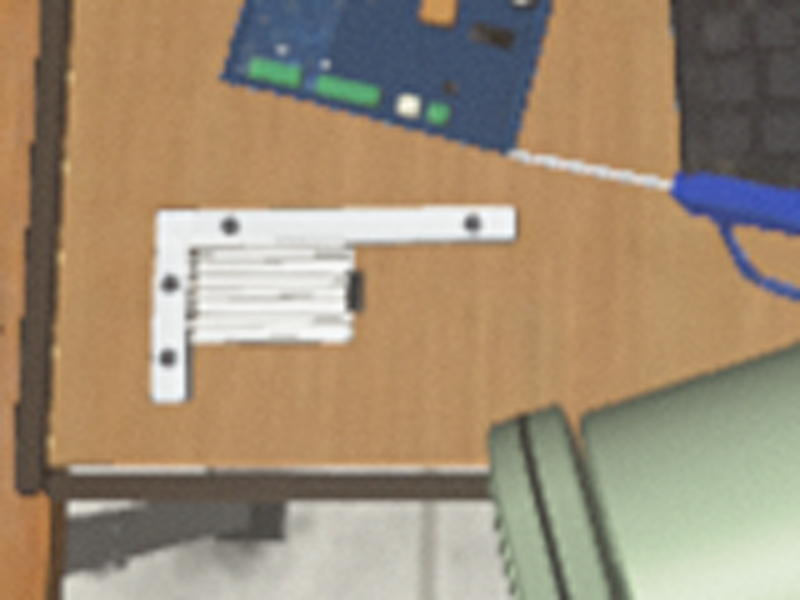

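```bash
python3 -c "from cell import robot; print(robot.hand_in())"
```

```text
the job is handed in; nothing more can be done
None
```

I pushed the heat sink into the inner corner until it pressed against both rails, left the hand clear at about 0.14 m height, and handed the job in at about 17.7 s; the last top view shows it flush on both sides, but the hand-in returned no verdict.

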